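# Line the spice jars up by height on the rack

### The job

Stand the four white spice jars upright on the spice rack, each centred on its own cork round, stepping down in height along the row: the tallest at the end beside the tostonera (the hinged aluminium plantain press), the shortest at the end beside the blue dish. Set each jar down gently, don't tip any over, and leave them standing still.

Things in the scene. Friction and masses are not known exactly. Their poses are not given: they have to be found in the camera images.
- jar_46: the shortest of four round, straight-sided, white glazed spice jars with a flush dark wooden lid that is fixed on: 46 mm across, 62 mm tall in all, about 0.13 kg. It starts upright on the counter. Origin at the centre of its underside, z up along its axis. The lid is as wide as the jar, so it can be gripped anywhere up its height.
- jar_52: the second shortest of four round, straight-sided, white glazed spice jars with a flush dark wooden lid that is fixed on: 52 mm across, 80 mm tall in all, about 0.19 kg. It starts upright on the counter. Origin at the centre of its underside, z up along its axis. The lid is as wide as the jar, so it can be gripped anywhere up its height.
- jar_57: the second tallest of four round, straight-sided, white glazed spice jars with a flush dark wooden lid that is fixed on: 57 mm across, 98 mm tall in all, about 0.26 kg. It starts upright on the counter. Origin at the centre of its underside, z up along its axis. The lid is as wide as the jar, so it can be gripped anywhere up its height.
- jar_62: the tallest of four round, straight-sided, white glazed spice jars with a flush dark wooden lid that is fixed on: 62 mm across, 116 mm tall in all, about 0.34 kg. It starts upright on the counter. Origin at the centre of its underside, z up along its axis. The lid is as wide as the jar, so it can be gripped anywhere up its height.
- round_1: cork round 1 of 4, a flat disc 74 mm across let into the board of the spice rack, at the end of the row on the +y side of the rack. Origin at the centre of its top face, about 30 mm above the counter and 1.5 mm proud of the board; z up, y along the row. The rounds are 90 mm apart, numbered from the rack's +y end to its -y end.
- round_2: cork round 2 of 4, a flat disc 74 mm across let into the board of the spice rack, one of the two middle ones. Origin at the centre of its top face, about 30 mm above the counter and 1.5 mm proud of the board; z up, y along the row. The rounds are 90 mm apart, numbered from the rack's +y end to its -y end.
- round_3: cork round 3 of 4, a flat disc 74 mm across let into the board of the spice rack, one of the two middle ones. Origin at the centre of its top face, about 30 mm above the counter and 1.5 mm proud of the board; z up, y along the row. The rounds are 90 mm apart, numbered from the rack's +y end to its -y end.
- round_4: cork round 4 of 4, a flat disc 74 mm across let into the board of the spice rack, at the end of the row on the -y side of the rack. Origin at the centre of its top face, about 30 mm above the counter and 1.5 mm proud of the board; z up, y along the row. The rounds are 90 mm apart, numbered from the rack's +y end to its -y end.
- rack: low bamboo spice rack, fixed to the counter: a board 120 mm deep (x) and 380 mm long (y), its top 28 mm above the counter, with a cheek at each end reaching 48 mm up, a lip along its far (+x) edge reaching 38 mm up, and four cork rounds in a row along its y axis. Origin on the counter under the centre of the board. Starts empty.
- tostonera: aluminium plantain press, fixed: two square 110 mm plates, hinged, upper leaf partly open (up to 0.22 m high), handles reaching 220 mm from the plates' centre, away from the robot. It stands beside one end of the rack, +y or -y; a blue glazed dish, 152 mm across, beside the other. Origin on the counter under the plates' centre, about 0.33 m from the rack's centre.
Mind the look-alikes: they are no part of the job. What is shaped like the jar_57 but purple is not meant.

How it is judged:
By the outcome, as a careful person would: the job done as asked, in the order asked, and still so for the second after the job is handed in, with the robot touching nothing.
It also fails if it takes over 104 s, if anything falls off the work surface, if the arm or the gripper's body presses on something with over 40 N, if the wrist force passes 120 N, or if a joint passes its speed limit or range.

### The arm

A 6-joint arm with a two-finger parallel gripper is mounted at the origin on the work surface. World frame = base frame: x ahead of the robot, y to its left, z up, the work surface at z = 0. Lengths are in mm, angles in rad, forces in N, time in s.
With the tool pointing down it reaches from about 325 to 850 mm from the base axis. Payload 4.4 kg.
Tool frame: the origin (TCP) lies midway between the tips of the shut fingers; the grasp point (between the pads) lies manip.grasp_offset behind it (manip.grasp_offset is the distance from the TCP to the grasp point, in mm); z points along the fingers, y is the line along which they close (so a half turn about z gives the same grasp; the last joint's range is limited). The gripper opens to 94 mm and grips with 3 to 60 N. Pads are 16 mm wide; open, the fingers measure 119 mm over their backs; the gripper's body (75 mm by 177 mm) begins 78 mm behind the grasp point.
Start: joints at [-1.399, 0.207, 1.542, -0, 1.393, -0.15], TCP at [182.391, -545.308, 205.447] pointing down, gripper open.
Joint ranges: [-2.73, 2.73], [-0.86, 2.22], [0.23, 2.46], [-1.11, 4.25], [0.08, 2.63], [-2.82, 2.82]. Speed limits (rad/s): [2.79, 2.79, 3.14, 3.14, 3.14, 3.14].

### API

Orientations are given as a rotation vector (axis times angle).
In Python, from bench import manip gives the robot as it stands. The module is installed in compiled form; this text tells all that it offers.
- The arm moves only by the tool send_rows, never from a script. Its argument "targets" is a list of rows, each a list of 3 entries, a list of its own where there are three numbers: the shift along the world's x, y, z in cm, then the turn, a rotation vector about the world's x, y, z in rad, then the finger opening in cm, from 0 to 9.4. A call has 1 to 20 rows; each row is the pose to reach, as a shift and turn from the pose commanded when the call began; what a row does not reach only later rows make up. A row lasts 1/12 s, in which the tool goes at most 41.7 mm and 7.16 degrees, less where a joint would pass 70% of its speed; a pose out of reach is approached as far as the arm can. A call with a gripper value outside its range is refused whole. The fingers move at their own pace and stop on an object; "newtons" is the grip in N (left out, the last holds). Time passes only in rows, so rows that repeat a pose let the fingers close. It gives the time, the measured TCP pose, the force, the opening and the grip force at its end, in the units of the state.
- manip.sense(): the state, without advancing time (a new reading comes with each control period).
- manip.grab_frame(name): name is "scene" or "top" or "wrist"; returns the picture (420x560x3 uint8, blue, green, red); there is no depth.
- manip.calibration(name): a dict with "vertical_fov" (degrees; the focal length in pixels is half the picture's height over the tangent of half this angle, whatever the lens; pixels are square), "cx", "cy" (the principal point, pixels), "dist_coeffs" ([k1, k2, p1, p2, k3] as OpenCV has them; the pictures are not rectified), "R" (3x3) and "t" (3): a world point X has camera coordinates R X + t. Camera axes: x right, y down, z forward; pixel columns grow to the right and rows downward; lengths in mm; the calibration is good to about 2 mm. A picture is of the moment at which its call begins: read the wrist's pose just before it. calibration takes no time and is no camera call; for the wrist camera it gives the pose at the moment of the call.
- manip.sign_off(): hands the job in; it is judged then, once.
The state is a dict: "clock": time; "q": joint angles; "qd": joint speeds; "joint_torque": joint torques, N m; "tcp_pos": TCP position; "eef_rot": TCP orientation; "wrist_force": force on the tool from outside, world axes, zero at the start; "wrist_torque": the same for the moment, N m; "opening": finger opening in mm; "finger_force": force on a finger pad.
Only numpy, scipy, OpenCV 4.12 (cv2) and the standard library are available. Lean on these libraries where they do the work, as an engineer would, in place of code of your own. Each camera call takes 0.05 s, during which the arm holds its last target. There are 200 camera calls.

## Working session

There is one attempt and no reset: what is moved stays moved. The work goes in short steps, Python scripts to look and compute and a tool call to move; the robot and the scene stay as the last step left them, time stands still between calls to the robot, and variables do not carry over. Pictures are saved under pics/ and viewed, at most 14 in all, crops included, and the job is handed in when it is done.

Besides the shell and the picture viewer there is one more tool, called by a JSON object that holds its "fn" and its "kwargs". send_rows: Moves the arm, as the interface text tells. Its arguments: {"type":"object","properties":{"targets":{"type":"array"},"newtons":{"type":"number"}},"required":["targets"]}

```bash
mkdir -p pics; python3 - <<'E'
from bench import manip
import cv2
for n in("scene","top"):
    cv2.imwrite(f"pics/{n}0.png",manip.grab_frame(n)); c=manip.calibration(n); print(n,c)
s=manip.sense(); print(s['clock'],s['tcp_pos'],s['eef_rot'],manip.grasp_offset,s['opening'])
E
```

```text
scene {'vertical_fov': 45.82952430319999, 'cx': 289.05901041491876, 'cy': 200.66410117285335, 'dist_coeffs': array([0.02737124, 0.        , 0.        , 0.        , 0.        ]), 'R': array([[ 0.85776434,  0.51398293, -0.00786736],
       [ 0.2604867 , -0.4478077 , -0.85534493],
       [-0.44315575,  0.73163503, -0.51799919]]), 't': array([-466.89480454,  -71.35393815, 1313.10453342])}
top {'vertical_fov': 44.97953893325027, 'cx': 275.0299373265321, 'cy': 204.8482600189397, 'dist_coeffs': array([0.04318708, 0.        , 0.        , 0.        , 0.        ]), 'R': array([[ 0.01115405, -0.99993416, -0.00269538],
       [-0.97822459, -0.01035312, -0.20729078],
       [ 0.20724923,  0.00494882, -0.97827566]]), 't': array([ 19.01729968, 523.62537927, 945.48454227])}
0.1 [ 182.28332246 -544.58437155  204.40706169] [-3.09869108e+00 -5.04573075e-01  6.86678848e-05] 18.8 94.13178560201605
```

View pics/scene0.png

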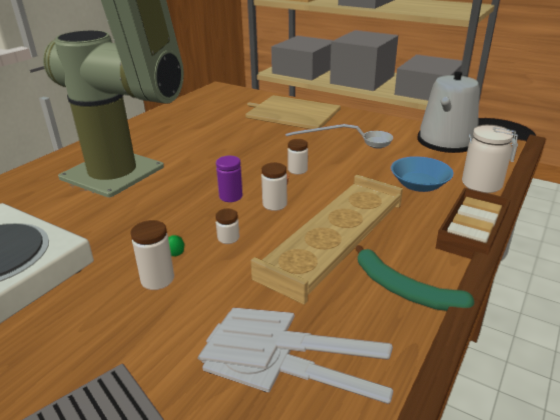

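View pics/top0.png

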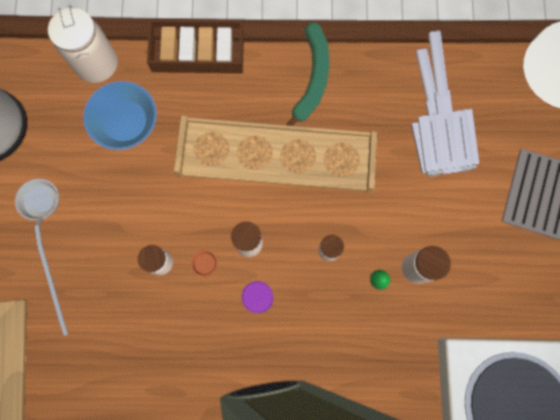

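Top view: image left is +y. The blue dish is at (120,115), so +y, and the tostonera at (447,140), so -y. Rounds are at (211,149), (255,152), (298,156) and (341,159). Lids: jar_52 (153,259), jar_57 (246,236), jar_46 (331,245), jar_62 (432,263). So jar_62 goes to round_4, 57 to 3, 52 to 2 and 46 to 1. The purple jar at (257,297) and the red disc at (204,262) are not part of the job.

```bash
cat >h.py <<'E'
import numpy as np, cv2
from bench import manip
def K(c): f=210/np.tan(np.radians(c['vertical_fov']/2)); return np.array([[f,0,c['cx']],[0,f,c['cy']],[0,0,1]])
def ray(c,p):
    u=cv2.undistortPoints(np.array([[p]],float),K(c),c['dist_coeffs'])[0,0]
    return -c['R'].T@c['t'], c['R'].T@np.array([u[0],u[1],1])
def onplane(c,p,z):
    o,d=ray(c,p); return o+d*(z-o[2])/d[2]
def tri(c1,p1,c2,p2):
    o1,d1=ray(c1,p1);o2,d2=ray(c2,p2)
    s=np.linalg.lstsq(np.c_[d1,-d2],o2-o1,rcond=None)[0]
    a,b=o1+d1*s[0],o2+d2*s[1]; return (a+b)/2,np.linalg.norm(a-b)
def blobs(m,amin,amax=1e9):
    n,l,st,ce=cv2.connectedComponentsWithStats(m.astype(np.uint8))
    return [(ce[i].round(1),st[i]) for i in range(1,n) if amin<st[i][4]<amax]
E
python3 - <<'E'
from h import *
t=cv2.imread('pics/top0.png');s=cv2.imread('pics/scene0.png')
ht=cv2.cvtColor(t,cv2.COLOR_BGR2HSV);hs=cv2.cvtColor(s,cv2.COLOR_BGR2HSV)
for x,y in[(432,263),(331,245),(246,236),(153,259),(432,230),(300,200),(211,149),(298,156),(320,135)]: print('t',x,y,ht[y,x])
for x,y in[(151,232),(227,216),(274,170),(298,145),(180,300),(298,262),(365,200),(275,250)]: print('s',x,y,hs[y,x])
for n,h,r in(('t',ht,(130,225,120,310)),('s',hs,(120,290,120,320))):
    m=(h[...,2]<105)&(((h[...,0]<12))|(h[...,0]>170)); 
    for c,st in blobs(m,60,3000): print(n,c,st)
E
```

```text
t 432 263 [ 12 143 102]
t 331 245 [ 10 150 100]
t 246 236 [ 12 148 107]
t 153 259 [  8 138  98]
t 432 230 [ 13 151 174]
t 300 200 [ 13 155 171]
t 211 149 [ 16 125 202]
t 298 156 [ 16 125 202]
t 320 135 [ 17 107 208]
s 151 232 [ 13 169  92]
s 227 216 [ 13 167  90]
s 274 170 [ 13 167  93]
s 298 145 [ 13 166  86]
s 180 300 [ 15 167 151]
s 298 262 [ 19 131 165]
s 365 200 [ 19 132 166]
s 275 250 [ 20 114 161]
t [23.2 26. ] [  0  15  50  23 603]
t [201.5  37.1] [  94   18  217   55 2696]
t [432.   30.3] [ 317   21  232   22 2580]
t [539.  202.7] [533 183  13  38 105]
t [527.5 204.2] [522 185  12  37  98]
t [516.6 203.3] [512 187  11  34  86]
t [332.4 247.8] [322 239  21  18 151]
t [153.5 257.4] [144 246  20  25 226]
t [436.8 252.9] [423 247  26  16 108]
t [429.1 266.1] [416 250  32  29 331]
```

```bash
python3 - <<'E'
from h import *
I={n:cv2.imread(f'pics/{n}0.png') for n in('top','scene')}; C={n:manip.calibration(n) for n in I}
P={}
for n in I:
    h=cv2.cvtColor(I[n],cv2.COLOR_BGR2HSV); m=(h[...,2]<128)&((h[...,0]<24)|(h[...,0]>170))
    m=cv2.morphologyEx(m.astype(np.uint8),cv2.MORPH_OPEN,np.ones((3,3)))
    for c,st in blobs(m,120,1500): 
        if 130<c[1]<290 and 110<c[0]<460: print(n,c,st)
    b=cv2.GaussianBlur(I[n],(0,0),1.5); lab=cv2.cvtColor(b,cv2.COLOR_BGR2LAB).astype(int)
    for p in ([(211,149),(233,151),(300,133),(298,156)] if n=='top' else [(298,262),(365,200),(280,245),(325,222)]): print(n,p,lab[p[1],p[0]])
x=cv2.resize(I['top'][110:200,165:390],None,fx=3,fy=3,interpolation=cv2.INTER_CUBIC)
y=cv2.resize(I['scene'][170:300,245:415],None,fx=3,fy=3,interpolation=cv2.INTER_CUBIC)
o=np.zeros((270+390-60,675,3),np.uint8); o[:270]=x; o[270:,:510]=y[:330]
cv2.imwrite('pics/crop1.png',o)
E
```

```text
top [245.5 236.1] [231 222  30  29 683]
top [330.9 246.2] [319 235  25  23 441]
top [151.1 258. ] [138 245  27  27 575]
top [432.1 262.5] [415 246  35  34 951]
top [409.4 268.8] [402 255  18  26 279]
top (211, 149) [169 139 161]
top (233, 151) [181 135 159]
top (300, 133) [178 135 158]
top (298, 156) [169 139 161]
scene [297.5 144.5] [288 139  20  12 211]
scene [273.7 170. ] [261 162  26  17 349]
scene [226.3 216. ] [215 208  23  17 312]
scene [351.4 247. ] [323 217  59  59 486]
scene [148.3 232. ] [130 220  37  25 741]
scene [169.1 262.6] [165 243   9  37 162]
scene (298, 262) [147 133 161]
scene (365, 200) [147 133 162]
scene (280, 245) [143 133 159]
scene (325, 222) [154 130 158]
```

View pics/crop1.png

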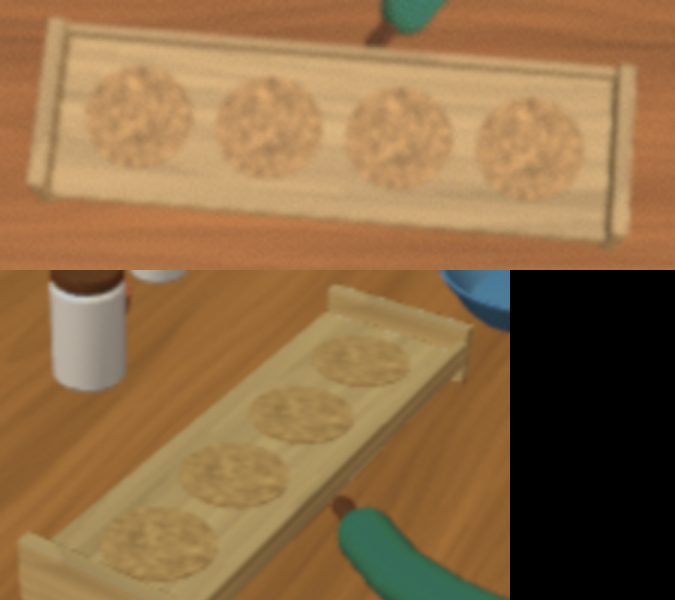

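Crop: cork rounds in the top view are at crop (138,117), (270,127), (399,138) and (530,148). In the scene half they're at (361,360), (302,414), (233,475) and (159,544). All four are empty.

```bash
python3 - <<'E'
from h import *
C={n:manip.calibration(n) for n in('top','scene')}
t=cv2.imread('pics/top0.png')
lab=cv2.cvtColor(cv2.GaussianBlur(t,(0,0),2),cv2.COLOR_BGR2LAB).astype(int)
m=np.zeros(t.shape[:2],bool); r=(slice(126,186),slice(188,368)); m[r]=(lab[r][...,1]>=137)
bl=sorted(blobs(m,300,2000),key=lambda b:b[0][0]); print(bl)
T=[(165+(a+.5)/3-.5,110+(b+.5)/3-.5) for a,b in[(138,117),(270,127),(399,138),(530,148)]]
S=[(245+a/3-.33,170+(b-270)/3-.33) for a,b in[(361,360),(302,414),(233,475),(159,544)]]
for i in range(4): print('round',i+1,tri(C['top'],T[i],C['scene'],S[i]),onplane(C['top'],T[i],30))
T={46:(330.9,246.2),52:(151.1,258),57:(245.5,236.1),62:(432.1,262.5)}
S={46:(226.3,216),52:(297.5,144.5),57:(273.7,170),62:(148.3,232)}
for k,z in((46,62),(52,80),(57,98),(62,116)): print(k,tri(C['top'],T[k],C['scene'],S[k]),onplane(C['top'],T[k],z-1))
E
```

```text
[(array([210.7, 148.3]), array([192, 131,  38,  35, 963], dtype=int32)), (array([233.8, 181.5]), array([188, 174, 132,  12, 839], dtype=int32)), (array([254.1, 152. ]), array([236, 135,  37,  35, 965], dtype=int32)), (array([297.5, 155.7]), array([280, 138,  36,  36, 967], dtype=int32)), (array([336.2, 128.5]), array([290, 126,  78,   8, 416], dtype=int32)), (array([341.1, 159.1]), array([323, 142,  36,  35, 960], dtype=int32))]
round 1 (array([647.21402141, 160.16047279,  31.77212369]), np.float64(3.8381859375652985)) [646.07176322 159.3282505   30.        ]
round 2 (array([641.02254757,  69.2559294 ,  32.32278123]), np.float64(4.296966417293912)) [639.87773598  68.17131434  30.        ]
round 3 (array([633.4032249 , -19.975786  ,  31.62321937]), np.float64(2.392821454376513)) [632.88807439 -20.71623919  30.        ]
round 4 (array([ 627.43784673, -109.51787743,   31.38809763]), np.float64(3.0700045557224103)) [ 626.58862824 -110.58787863   30.        ]
46 (array([442.91236315, -83.50810127,  58.06078102]), np.float64(1.6931165130121357)) [441.8884992  -83.74579284  61.        ]
52 (array([414.91207806, 257.34847686,  76.72550989]), np.float64(2.1288278794906352)) [413.81674151 256.11475804  79.        ]
57 (array([455.71387817,  79.71733819,  94.22252386]), np.float64(2.294052297254601)) [454.38239752  78.83591066  97.        ]
62 (array([ 408.53822975, -259.56176353,  111.80445492]), np.float64(1.5157048889152565)) [ 407.69783884 -259.15269824  115.        ]
```

{"fn": "send_rows", "kwargs": {"targets": [[[22.5,28.6,3],[0,0,1.176],9.4],[[22.5,28.6,3],[0,0,1.176],9.4],[[22.5,28.6,3],[0,0,1.176],9.4],[[22.5,28.6,3],[0,0,1.176],9.4],[[22.5,28.6,3],[0,0,1.176],9.4],[[22.5,28.6,3],[0,0,1.176],9.4],[[22.5,28.6,3],[0,0,1.176],9.4],[[22.5,28.6,3],[0,0,1.176],9.4],[[22.5,28.6,3],[0,0,1.176],9.4],[[22.5,28.6,3],[0,0,1.176],9.4],[[22.5,28.6,3],[0,0,1.176],9.4],[[22.5,28.6,3],[0,0,1.176],9.4],[[22.5,28.6,3],[0,0,1.176],9.4]], "newtons": 20}}

```text
clock: 1.18
tcp_pos: [406.8, -259.7, 235.0]
eef_rot: [-2.302, -2.137, 0.001]
wrist_force: [0.4, 0.4, -0.4]
opening: 94.1
finger_force: 0.0
```

```bash
python3 - <<'E'
from h import *
s=manip.sense();c=manip.calibration("wrist"); f=manip.grab_frame("wrist"); cv2.imwrite('pics/w62.png',f)
print(s['tcp_pos'],s['eef_rot'],s['wrist_force'],c, -c['R'].T@c['t'])
E
```

```text
[ 406.83424311 -259.67927697  235.0268276 ] [-2.30173927e+00 -2.13695792e+00  5.09358521e-04] [ 0.3834409   0.36753284 -0.41510411] {'vertical_fov': 71.97422429072054, 'cx': 281.30332560541444, 'cy': 211.38669877929988, 'dist_coeffs': array([-0.05553318,  0.        ,  0.        ,  0.        ,  0.        ]), 'R': array([[ 0.99719166, -0.07488034, -0.00131091],
       [-0.07127651, -0.95428096,  0.29028866],
       [-0.02298789, -0.28938   , -0.95693823]]), 't': array([-425.35641007, -258.51950389,  354.61638527])} [ 413.88738184 -175.93218572  413.8336518 ]
```

View pics/w62.png

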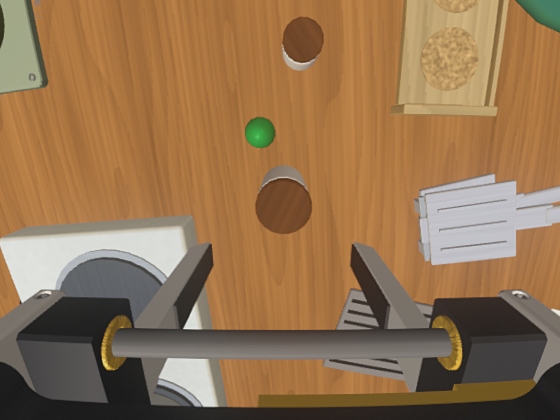

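The wrist view shows jar_62's lid at (284,206), jar_46 at (303,40) and round 4 at (449,59). The jar is between the fingers and nothing is in the way.

```bash
cat >>h.py <<'E'
def lids(img,z,c,amin=700):
    h=cv2.cvtColor(cv2.GaussianBlur(img,(3,3),0),cv2.COLOR_BGR2HSV); m=((h[...,2]<135)&((h[...,0]<24)|(h[...,0]>170))&(h[...,1]>90))
    m[235:]=0   # own gripper below
    m=cv2.morphologyEx(m.astype(np.uint8),cv2.MORPH_OPEN,np.ones((7,7)))
    for ce,st in blobs(m,amin): print('lid',ce,st,[onplane(c,ce,zz)[:2].round(1) for zz in z])
def corks(img,c,lo=1500,z=30):
    lab=cv2.cvtColor(cv2.GaussianBlur(img,(0,0),4),cv2.COLOR_BGR2LAB)
    h=cv2.cvtColor(cv2.GaussianBlur(img,(0,0),4),cv2.COLOR_BGR2HSV)
    return lab,h
E
python3 - <<'E'
from h import *
f=cv2.imread('pics/w62.png');c=manip.calibration("wrist")
h=cv2.cvtColor(f,cv2.COLOR_BGR2HSV); print(h[206,284],h[120,200])
lids(f,(62,116),c)
lab,h=corks(f,c); print(lab[59,449],lab[59,410],lab[95,430],lab[59,495])
print('r4',onplane(c,(449,59),30))
E
```

```text
[ 13 161 119] [ 15 161 173]
lid [302.7  39.3] [ 283   18   41   44 1438] [array([443.6, -87.7]), array([ 439. , -101.3])]
lid [283.3 205.6] [ 256  179   56   54 2439] [array([ 408.4, -275.1]), array([ 409.3, -260. ])]
[169 134 161] [174 132 157] [178 131 157] [152 133 157]
r4 [ 625.78304717 -111.74701831   30.        ]
```

{"fn": "send_rows", "kwargs": {"targets": [[[0.15,0,-4],[0,0,0],9.4],[[0.15,0,-8],[0,0,0],9.4],[[0.15,0,-11],[0,0,0],9.4],[[0.15,0,-14],[0,0,0],9.4],[[0.15,0,-16.5],[0,0,0],9.4],[[0.15,0,-17.9],[0,0,0],9.4],[[0.15,0,-17.9],[0,0,0],9.4],[[0.15,0,-17.9],[0,0,0],7.2],[[0.15,0,-17.9],[0,0,0],6.4],[[0.15,0,-17.9],[0,0,0],5.5],[[0.15,0,-17.9],[0,0,0],5.5],[[0.15,0,-17.9],[0,0,0],5.5],[[0.15,0,-17.9],[0,0,0],5.5]], "newtons": 20}}

```text
clock: 2.32
tcp_pos: [409.2, -260.0, 57.5]
eef_rot: [2.299, 2.139, -0.001]
wrist_force: [-1.6, 0.1, 4.6]
opening: 62.1
finger_force: 20.0
```

{"fn": "send_rows", "kwargs": {"targets": [[[0,0,1],[0,0,0],5.5],[[0,0,4],[0,0,0],5.5],[[0,0,8],[0,0,0],5.5],[[3,2,9],[0,0,0],5.5],[[6,4.2,9],[0,0,0],5.5],[[9,6.2,9],[0,0,0],5.5],[[12,8.2,9],[0,0,0],5.5],[[15,10.3,9],[0,0,0],5.5],[[18,12.3,9],[0,0,0],5.5],[[20.5,14,9],[0,0,0],5.5],[[21.75,14.9,9],[0,0,0],5.5],[[21.75,14.9,8],[0,0,0],5.5],[[21.75,14.9,8],[0,0,0],5.5],[[21.75,14.9,8],[0,0,0],5.5]]}}

```text
clock: 3.48
tcp_pos: [623.9, -110.0, 134.3]
eef_rot: [-2.297, -2.137, 0.005]
wrist_force: [-0.8, -0.1, -5.0]
opening: 61.9
finger_force: 20.0
```

```bash
python3 - <<'E'
from h import *
s=manip.sense();c=manip.calibration("wrist"); f=manip.grab_frame("wrist"); cv2.imwrite('pics/w62b.png',f); np.save('w62b.npy',c)
print(s['tcp_pos'],s['eef_rot'],s['wrist_force'])
lids(f,(62,98,196),c)
E
```

```text
[ 623.92499306 -110.00046068  134.26353518] [-2.2965561  -2.1370123   0.00506435] [-0.76529552 -0.11608707 -4.96125265]
lid [31.4 17.4] [   0    0   66   40 2288] [array([434.5,  76. ]), array([462.8,  61.4]), array([539.7,  21.4])]
lid [551.1  69.5] [ 538    0   22  125 1937] [array([859.2,   5.8]), array([826.6,   1.1]), array([737.8, -11.4])]
lid [542.5 201.3] [ 521  160   39   75 2412] [array([ 870.1, -109.6]), array([835.9, -97.7]), array([742.9, -65.2])]
lid [ 90.9 206. ] [  67  183   49   47 1830] [array([448.5, -84.4]), array([474.7, -76.1]), array([546.2, -53.4])]
```

View pics/w62b.png

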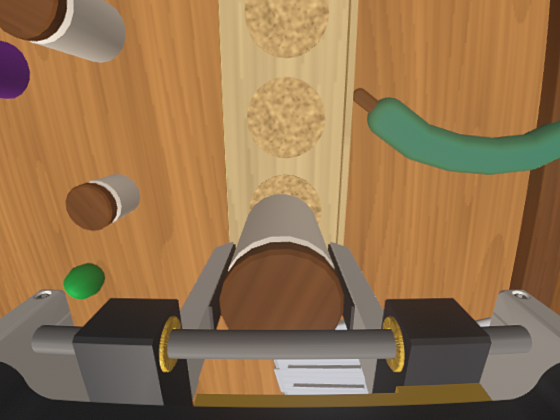

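The wrist view shows the held jar, with its lid at (281,300). Round 3 is at (286,117), round 2 at (287,16), and round 4 peeks out at (286,190) behind the jar.

```bash
python3 - <<'E'
from h import *
c=np.load('w62b.npy',allow_pickle=True).item(); s=manip.sense(); print(s['tcp_pos'],s['qd'].max())
r3=onplane(c,(286,117),30);r2=onplane(c,(287,16),30);print(r3,r2,2*r3-r2,onplane(c,(286,174.5),30), onplane(c,(281,300),200))
E
```

```text
[ 624.40143123 -110.55701327  135.06267347] 0.0045850114079953415
[634.82249928 -20.03542991  30.        ] [641.5449534   64.68940125  30.        ] [ 628.10004515 -104.76026107   30.        ] [631.11035992 -74.22724565  30.        ] [ 625.29379216 -102.35749488  200.        ]
```

{"fn": "send_rows", "kwargs": {"targets": [[[0.2,0,-1],[0,0,0],5.5],[[0.2,0,-2],[0,0,0],5.5],[[0.2,0,-3],[0,0,0],5.5],[[0.2,0,-3.6],[0,0,0],5.5],[[0.2,0,-3.9],[0,0,0],5.5],[[0.2,0,-4.1],[0,0,0],5.5],[[0.2,0,-4.3],[0,0,0],5.5],[[0.2,0,-4.4],[0,0,0],5.5],[[0.2,0,-4.4],[0,0,0],5.5]]}}

```text
clock: 4.28
tcp_pos: [628.6, -110.3, 92.6]
eef_rot: [2.3, 2.14, 0.0]
wrist_force: [-0.1, 0.2, -3.7]
opening: 62.1
finger_force: 20.0
```

{"fn": "send_rows", "kwargs": {"targets": [[[-0.1,0,-0.1],[0,0,0],5.5],[[-0.1,0,-0.2],[0,0,0],5.5],[[-0.1,0,-0.3],[0,0,0],5.5],[[-0.1,0,-0.35],[0,0,0],5.5],[[-0.1,0,-0.35],[0,0,0],5.5]]}}

```text
clock: 4.7
tcp_pos: [627.3, -110.2, 88.8]
eef_rot: [-2.3, -2.14, 0.0]
wrist_force: [-0.3, 0.3, -5.3]
opening: 61.9
finger_force: 20.0
```

{"fn": "send_rows", "kwargs": {"targets": [[[0,0,-0.1],[0,0,0],5.5],[[0,0,-0.15],[0,0,0],5.5],[[0,0,-0.2],[0,0,0],5.5],[[0,0,-0.2],[0,0,0],5.5]]}}

```text
clock: 5.03
tcp_pos: [627.4, -110.3, 87.2]
eef_rot: [-2.3, -2.14, 0.0]
wrist_force: [-1.6, -1.2, -2.7]
opening: 62.0
finger_force: 20.0
```

Close to contact; continue in small steps.

{"fn": "send_rows", "kwargs": {"targets": [[[0,0,-0.05],[0,0,0],5.5],[[0,0,-0.1],[0,0,0],5.5],[[0,0,-0.1],[0,0,0],5.5],[[0,0,-0.1],[0,0,0],5.5]]}}

```text
clock: 5.37
tcp_pos: [627.5, -110.4, 87.1]
eef_rot: [2.3, 2.14, -0.0]
wrist_force: [-4.3, 1.1, 6.0]
opening: 62.3
finger_force: 20.0
```

{"fn": "send_rows", "kwargs": {"targets": [[[0,0,0],[0,0,0],6.4],[[0,0,0],[0,0,0],6.8],[[0,0,0],[0,0,0],7.6],[[0,0,0],[0,0,0],8.6],[[0,0,0],[0,0,0],9.0],[[0,0,2],[0,0,0],9.0],[[0,0,5],[0,0,0],9.0],[[0,0,9],[0,0,0],9.4],[[0,0,12],[0,0,0],9.4],[[-3,3.3,12],[0,0,0],9.4],[[-5.7,6.2,12],[0,0,0],9.4],[[-8.4,9.2,12],[0,0,0],9.4],[[-11.2,12.3,12],[0,0,0],9.4],[[-13.9,15.3,12],[0,0,0],9.4],[[-16.2,17.8,12],[0,0,0],9.4],[[-17.2,18.9,12],[0,0,0],9.4],[[-17.2,18.9,12],[0,0,0],9.4],[[-17.2,18.9,12],[0,0,0],9.4]]}}

```text
clock: 6.87
tcp_pos: [456.1, 78.6, 206.4]
eef_rot: [2.297, 2.14, 0.001]
wrist_force: [0.6, -0.9, -0.7]
opening: 93.7
finger_force: 0.0
```

```bash
python3 - <<'E'
from h import *
s=manip.sense();c=manip.calibration("wrist"); f=manip.grab_frame("wrist"); cv2.imwrite('pics/w57.png',f)
print(s['tcp_pos'],s['eef_rot'],s['wrist_force'])
lids(f,(62,80,98),c)
t=manip.grab_frame('top');cv2.imwrite('pics/top1.png',t);c=manip.calibration('top')
h=cv2.cvtColor(t,cv2.COLOR_BGR2HSV); m=((h[...,2]<128)&(h[...,0]<24))
m=cv2.morphologyEx(m.astype(np.uint8),cv2.MORPH_OPEN,np.ones((3,3)))
for ce,st in blobs(m,120,1500):
    if 100<ce[1]<290: print(ce,st,onplane(c,ce,145))
E
```

```text
[456.09994121  78.62809758 206.37522646] [2.29705266e+00 2.14025193e+00 1.42429235e-03] [ 0.59206048 -0.87869168 -0.69437401]
lid [224.7  27.8] [ 198    0   54   58 2498] [array([413.1, 260. ]), array([415.8, 254.6]), array([418.6, 249.1])]
lid [280.6 207.3] [ 255  182   53   52 2205] [array([455.4,  69.5]), array([455.8,  74.7]), array([456.2,  79.9])]
[ 10.6 105.1] [  0  89  24  40 424] [687.3510999  514.48263751 145.        ]
[349.1 141.1] [333 125  33  33 837] [ 625.3591236  -110.38515322  145.        ]
[333.3 159.6] [329 150  11  19 144] [589.72819352 -81.01708593 145.        ]
[330.9 246.2] [319 235  25  23 438] [431.02046585 -74.80595805 145.        ]
```

View pics/top1.png

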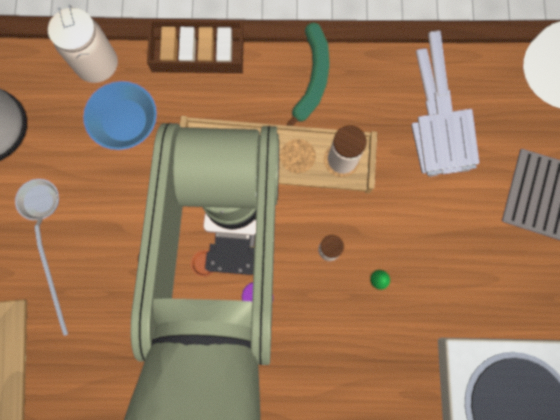

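Top view: jar_62 stands on round 4, its lid at (349,141), within about 1 mm of the centre. The arm is over jar_57.

{"fn": "send_rows", "kwargs": {"targets": [[[0.05,0.1,-4],[0,0,0],8.6],[[0.05,0.1,-8],[0,0,0],8.6],[[0.05,0.1,-11],[0,0,0],8.6],[[0.05,0.1,-14],[0,0,0],8.6],[[0.05,0.1,-15.5],[0,0,0],8.6],[[0.05,0.1,-16.1],[0,0,0],8.6],[[0.05,0.1,-16.1],[0,0,0],7.2],[[0.05,0.1,-16.1],[0,0,0],6.4],[[0.05,0.1,-16.1],[0,0,0],5.8],[[0.05,0.1,-16.1],[0,0,0],5],[[0.05,0.1,-16.1],[0,0,0],5],[[0.05,0.1,-16.1],[0,0,0],5],[[0.05,0.1,-16.1],[0,0,0],5]]}}

```text
clock: 8.05
tcp_pos: [456.6, 79.7, 46.3]
eef_rot: [2.299, 2.14, 0.002]
wrist_force: [-2.0, 0.2, 5.8]
opening: 56.1
finger_force: 20.0
```

{"fn": "send_rows", "kwargs": {"targets": [[[0,0,1],[0,0,0],5],[[0,0,4],[0,0,0],5],[[0,0,8],[0,0,0],5],[[3.2,-1.8,8],[0,0,0],5],[[6.4,-3.6,8],[0,0,0],5],[[9.6,-5.4,8],[0,0,0],5],[[12.8,-7.2,8],[0,0,0],5],[[15.5,-8.7,8],[0,0,0],5],[[17.3,-9.7,7.5],[0,0,0],5],[[17.75,-10,6.5],[0,0,0],5],[[17.75,-10,5.5],[0,0,0],5],[[17.75,-10,4.6],[0,0,0],5],[[17.75,-10,4],[0,0,0],5],[[17.75,-10,3.6],[0,0,0],5],[[17.75,-10,3.6],[0,0,0],5],[[17.75,-10,3.6],[0,0,0],5]]}}

```text
clock: 9.38
tcp_pos: [632.6, -19.6, 80.8]
eef_rot: [-2.299, -2.14, 0.001]
wrist_force: [-0.2, 0.5, -1.5]
opening: 56.9
finger_force: 20.0
```

```bash
python3 - <<'E'
from h import *
s=manip.sense();c=manip.calibration("wrist"); f=manip.grab_frame("wrist"); cv2.imwrite('pics/w57b.png',f); np.save('w57b.npy',c)
print(s['tcp_pos'],s['eef_rot'],s['wrist_force'])
E
```

```text
[632.64795953 -19.64153781  80.81075346] [-2.29865759e+00 -2.14048359e+00  6.98657365e-04] [-0.22916676  0.52933899 -1.51374559]
```

View pics/w57b.png

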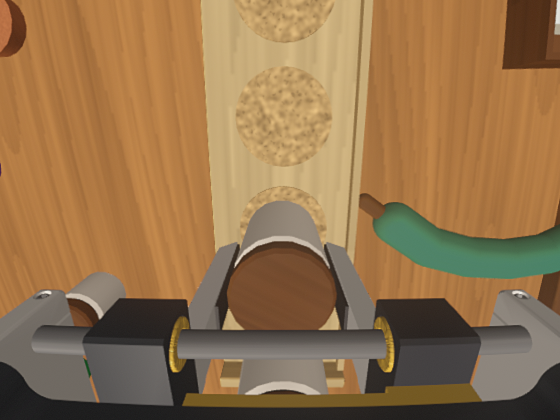

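Jar_57 hangs just above round 3. The cork is visible evenly on both sides at (243,215) and (325,215), and round 2 is at (284,116).

{"fn": "send_rows", "kwargs": {"targets": [[[0.05,-0.05,-0.1],[0,0,0],5],[[0.05,-0.05,-0.2],[0,0,0],5],[[0.05,-0.05,-0.3],[0,0,0],5],[[0.05,-0.05,-0.4],[0,0,0],5],[[0.05,-0.05,-0.45],[0,0,0],5],[[0.05,-0.05,-0.5],[0,0,0],5],[[0.05,-0.05,-0.5],[0,0,0],5],[[0.05,-0.05,-0.5],[0,0,0],5]]}}

```text
clock: 10.1
tcp_pos: [633.9, -20.8, 75.9]
eef_rot: [-2.3, -2.14, -0.0]
wrist_force: [-0.2, -0.8, -2.7]
opening: 56.7
finger_force: 20.0
```

{"fn": "send_rows", "kwargs": {"targets": [[[0,0,-0.05],[0,0,0],5],[[0,0,-0.1],[0,0,0],5],[[0,0,-0.1],[0,0,0],5],[[0,0,-0.1],[0,0,0],5]]}}

```text
clock: 10.43
tcp_pos: [634.0, -20.8, 75.8]
eef_rot: [2.3, 2.14, 0.0]
wrist_force: [-3.0, 0.3, 5.5]
opening: 56.5
finger_force: 20.0
```

{"fn": "send_rows", "kwargs": {"targets": [[[0,0,0],[0,0,0],5.9],[[0,0,0],[0,0,0],6.3],[[0,0,0],[0,0,0],7.2],[[0,0,0],[0,0,0],8.2],[[0,0,0],[0,0,0],8.8],[[0,0,2],[0,0,0],9.0],[[0,0,5],[0,0,0],9.0],[[0,0,9],[0,0,0],9.0],[[-1,-0.3,12],[0,0,0],9.0],[[-4,-1.3,12],[0,0,0],9.0],[[-7.5,-2.5,12],[0,0,0],9.0],[[-11,-3.7,12],[0,0,0],9.0],[[-14.5,-4.9,12],[0,0,0],9.0],[[-17.5,-5.9,12],[0,0,0],9.0],[[-19.1,-6.4,11],[0,0,0],9.0],[[-19.1,-6.4,10],[0,0,0],9.0],[[-19.1,-6.4,10],[0,0,0],9.0],[[-19.1,-6.4,10],[0,0,0],9.0]]}}

```text
clock: 11.93
tcp_pos: [443.3, -84.6, 174.5]
eef_rot: [-2.3, -2.139, -0.0]
wrist_force: [1.2, -0.5, 0.3]
opening: 89.8
finger_force: 0.0
```

```bash
cat >look.py <<'E'
from h import *
import sys
n=sys.argv[1]
s=manip.sense();c=manip.calibration("wrist"); f=manip.grab_frame("wrist"); cv2.imwrite(f'pics/w{n}.png',f)
print(s['tcp_pos'],s['eef_rot'],s['wrist_force'])
lids(f,(62,80),c)
t=manip.grab_frame('top');cv2.imwrite(f'pics/t{n}.png',t);c=manip.calibration('top')
h=cv2.cvtColor(t,cv2.COLOR_BGR2HSV); m=((h[...,2]<128)&(h[...,0]<24))
m=cv2.morphologyEx(m.astype(np.uint8),cv2.MORPH_OPEN,np.ones((3,3)))
for ce,st in blobs(m,120,1500):
    if 100<ce[1]<290: print(ce,st[:4],[onplane(c,ce,z+29)[:2].round(1) for z in(62,80,98,116)])
E
python3 look.py 46
```

```text
[443.30656805 -84.58271531 174.496191  ] [-2.29957303e+00 -2.13947303e+00 -2.30794797e-04] [ 1.18954952 -0.52302711  0.31189413]
lid [510.1 137.6] [ 474  103   72   71 4031] [array([680.9, -27.6]), array([666.7, -26. ])]
lid [281.5 207.2] [ 261  187   42   41 1385] [array([444. , -84.3]), array([444.3, -79.2])]
lid [506.5 225.7] [ 476  214   61   21 1015] [array([ 691.3, -123.5]), array([ 676.4, -116. ])]
[ 10.9 106.4] [ 0 89 24 44] [array([707.2, 543.7]), array([699.8, 533.7]), array([692.3, 523.7]), array([684.8, 513.7])]
[350.1 133.7] [333 125  33  20] [array([ 659.3, -120.5]), array([ 652.8, -117.8]), array([ 646.2, -115.2]), array([ 639.7, -112.5])]
[300.1 140.7] [286 127  29  28] [array([644.1, -22.9]), array([637.8, -22.1]), array([631.6, -21.3]), array([625.3, -20.5])]
[325.3 248.1] [319 237  14  20] [array([434.3, -70.1]), array([432.1, -68.4]), array([429.8, -66.7]), array([427.6, -64.9])]
[151.1 258. ] [138 245  27  27] [array([412.6, 253.1]), array([410.7, 248.7]), array([408.9, 244.2]), array([407.1, 239.8])]
```

{"fn": "send_rows", "kwargs": {"targets": [[[0.1,0.05,-4],[0,0,0],8.0],[[0.1,0.05,-8],[0,0,0],8.0],[[0.1,0.05,-11],[0,0,0],8.0],[[0.1,0.05,-13.5],[0,0,0],8.0],[[0.1,0.05,-14.8],[0,0,0],8.0],[[0.1,0.05,-15.2],[0,0,0],8.0],[[0.1,0.05,-15.2],[0,0,0],6.2],[[0.1,0.05,-15.2],[0,0,0],5.3],[[0.1,0.05,-15.2],[0,0,0],4.7],[[0.1,0.05,-15.2],[0,0,0],4],[[0.1,0.05,-15.2],[0,0,0],4],[[0.1,0.05,-15.2],[0,0,0],4],[[0.1,0.05,-15.2],[0,0,0],4]]}}

```text
clock: 13.12
tcp_pos: [444.5, -84.6, 23.9]
eef_rot: [2.299, 2.139, 0.001]
wrist_force: [-0.9, 0.7, 4.0]
opening: 45.5
finger_force: 20.0
```

{"fn": "send_rows", "kwargs": {"targets": [[[0,0,1],[0,0,0],4],[[0,0,4],[0,0,0],4],[[0,0,8],[0,0,0],4],[[1.4,2.6,10],[0,0,0],4],[[3.3,5.8,10],[0,0,0],4],[[5.2,9,10],[0,0,0],4],[[7.2,12.2,10],[0,0,0],4],[[9.4,15.2,10],[0,0,0],4],[[12,18,10],[0,0,0],4],[[14.6,20.5,10],[0,0,0],4],[[17.2,22.6,10],[0,0,0],4],[[19.4,24,9],[0,0,0],4],[[20.25,24.4,7.5],[0,0,0],4],[[20.25,24.4,6],[0,0,0],4],[[20.25,24.4,5],[0,0,0],4],[[20.25,24.4,4.2],[0,0,0],4],[[20.25,24.4,3.7],[0,0,0],4],[[20.25,24.4,3.5],[0,0,0],4],[[20.25,24.4,3.5],[0,0,0],4],[[20.25,24.4,3.5],[0,0,0],4]]}}

```text
clock: 14.78
tcp_pos: [646.8, 159.5, 58.8]
eef_rot: [2.3, 2.139, 0.002]
wrist_force: [-1.0, 0.3, -1.2]
opening: 44.6
finger_force: 20.0
```

```bash
python3 look.py 46b
```

```text
[646.81096223 159.49078923  58.83976779] [2.29980686e+00 2.13911530e+00 1.61870116e-03] [-1.0166866   0.31086127 -1.21972253]
lid [524.  128.4] [  486    19    74   216 11014] [array([801.4, 232.1]), array([786.3, 233.3])]
[  9.3 104.1] [ 0 89 23 33] [array([711.9, 547.3]), array([704.4, 537.2]), array([696.8, 527.1]), array([689.3, 517. ])]
[349.1 141.1] [333 125  33  33] [array([ 644.2, -118.3]), array([ 637.9, -115.7]), array([ 631.6, -113. ]), array([ 625.4, -110.4])]
[300.2 140.7] [287 127  28  28] [array([644.1, -23.1]), array([637.8, -22.3]), array([631.6, -21.5]), array([625.3, -20.7])]
[333.3 159.8] [329 151  11  18] [array([606. , -87.1]), array([600.4, -85.1]), array([594.9, -83.1]), array([589.3, -81. ])]
[535.6 171.3] [531 159  11  27] [array([ 586.2, -470.3]), array([ 581. , -460.9]), array([ 575.9, -451.6]), array([ 570.7, -442.2])]
```

View pics/w46b.png

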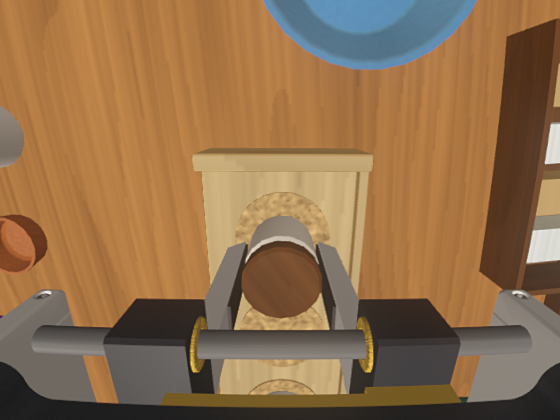

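Jar_46 is over round 1, with the cork even on both sides (x 236 to 330, jar at 282).

{"fn": "send_rows", "kwargs": {"targets": [[[0,0,-0.1],[0,0,0],4],[[0,0,-0.2],[0,0,0],4],[[0,0,-0.3],[0,0,0],4],[[0,0,-0.35],[0,0,0],4],[[0,0,-0.4],[0,0,0],4],[[0,0,-0.45],[0,0,0],4],[[0,0,-0.5],[0,0,0],4],[[0,0,-0.5],[0,0,0],4],[[0,0,-0.5],[0,0,0],4]]}}

```text
clock: 15.63
tcp_pos: [646.4, 159.7, 53.5]
eef_rot: [-2.3, -2.14, 0.0]
wrist_force: [-3.1, -0.7, 2.8]
opening: 45.4
finger_force: 20.0
```

```bash
python3 -c "
from h import *
c=manip.calibration('wrist');c['t']=c['t']-c['R']@np.array([0,0,5.]);print(onplane(c,(282,191.5),30),onplane(c,(236,235),30),onplane(c,(330,235),30))"
```

```text
[650.00928427 195.96310221  30.        ] [612.24439742 164.37241822  30.        ] [684.38729184 159.13506162  30.        ]
```

{"fn": "send_rows", "kwargs": {"targets": [[[0,0,0],[0,0,0],4.8],[[0,0,0],[0,0,0],5.2],[[0,0,0],[0,0,0],6.2],[[0,0,0],[0,0,0],7.4],[[0,0,0],[0,0,0],8.2],[[0,0,2],[0,0,0],8.8],[[0,0,5],[0,0,0],8.8],[[0,0,9],[0,0,0],8.8],[[-1,0.4,13],[0,0,0],9.0],[[-4,1.6,13],[0,0,0],9.0],[[-7.5,3.1,13],[0,0,0],9.0],[[-11,4.5,13],[0,0,0],9.0],[[-14.5,6,13],[0,0,0],9.0],[[-18,7.5,13],[0,0,0],9.0],[[-21,8.7,13],[0,0,0],9.0],[[-23.2,9.6,13],[0,0,0],9.0],[[-23.2,9.6,13],[0,0,0],9.0],[[-23.2,9.6,13],[0,0,0],9.0]]}}

```text
clock: 17.13
tcp_pos: [414.0, 256.1, 183.3]
eef_rot: [2.297, 2.142, 0.002]
wrist_force: [-1.1, 0.1, 0.1]
opening: 90.1
finger_force: 0.0
```

```bash
python3 look.py 52
```

```text
[413.9655921  256.12095892 183.28576366] [2.29710049e+00 2.14184151e+00 1.67791943e-03] [-1.09594542  0.06699191  0.14658748]
lid [281.6 208.3] [ 258  185   48   48 1877] [array([414.7, 252.5]), array([415. , 257.8])]
[ 11.4 105.4] [ 0 89 27 32] [array([709.3, 542.9]), array([701.8, 533. ]), array([694.3, 523. ]), array([686.8, 513. ])]
[349.1 141.1] [333 125  33  33] [array([ 644.2, -118.3]), array([ 637.9, -115.7]), array([ 631.6, -113. ]), array([ 625.4, -110.4])]
[300.1 140.7] [286 127  29  28] [array([644.1, -22.9]), array([637.8, -22.1]), array([631.6, -21.3]), array([625.3, -20.5])]
[207.3 140. ] [197 130  22  21] [array([643.6, 158. ]), array([637.3, 155.4]), array([631.1, 152.8]), array([624.8, 150.1])]
[333.3 159.5] [329 151  11  17] [array([606.6, -87.1]), array([601. , -85.1]), array([595.5, -83.1]), array([589.9, -81. ])]
[151.1 258. ] [138 245  27  27] [array([412.6, 253.1]), array([410.7, 248.7]), array([408.9, 244.2]), array([407.1, 239.8])]
```

View pics/w52.png

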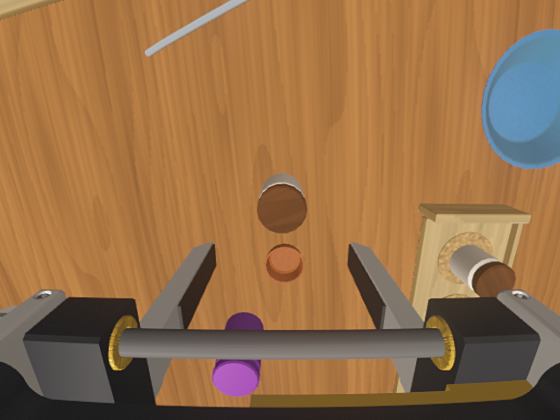

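Jar_52's lid is at (282,208) between the fingers, and the low red disc at (284,263) is clear of the finger paths.

{"fn": "send_rows", "kwargs": {"targets": [[[0.1,0.15,-4],[0,0,0],8.4],[[0.1,0.15,-8],[0,0,0],8.4],[[0.1,0.15,-11],[0,0,0],8.4],[[0.1,0.15,-13.5],[0,0,0],8.4],[[0.1,0.15,-14.7],[0,0,0],8.4],[[0.1,0.15,-15.1],[0,0,0],8.4],[[0.1,0.15,-15.1],[0,0,0],6.8],[[0.1,0.15,-15.1],[0,0,0],5.9],[[0.1,0.15,-15.1],[0,0,0],5.3],[[0.1,0.15,-15.1],[0,0,0],4.6],[[0.1,0.15,-15.1],[0,0,0],4.6],[[0.1,0.15,-15.1],[0,0,0],4.6],[[0.1,0.15,-15.1],[0,0,0],4.6]]}}

```text
clock: 18.32
tcp_pos: [415.6, 257.6, 33.0]
eef_rot: [2.3, 2.14, 0.001]
wrist_force: [-2.4, -0.6, 5.4]
opening: 51.9
finger_force: 20.0
```

{"fn": "send_rows", "kwargs": {"targets": [[[0,0,1],[0,0,0],4.6],[[0,0,4],[0,0,0],4.6],[[0,0,8],[0,0,0],4.6],[[1.6,-2.2,10],[0,0,0],4.6],[[3.8,-5,10],[0,0,0],4.6],[[6,-7.8,10],[0,0,0],4.6],[[8.2,-10.6,10],[0,0,0],4.6],[[10.7,-13.2,10],[0,0,0],4.6],[[13.3,-15.4,10],[0,0,0],4.6],[[16,-17.2,10],[0,0,0],4.6],[[19,-18.5,10],[0,0,0],4.6],[[21.6,-18.85,9.5],[0,0,0],4.6],[[22.5,-18.85,8],[0,0,0],4.6],[[22.5,-18.85,6.4],[0,0,0],4.6],[[22.5,-18.85,5.2],[0,0,0],4.6],[[22.5,-18.85,4.3],[0,0,0],4.6],[[22.5,-18.85,3.7],[0,0,0],4.6],[[22.5,-18.85,3.5],[0,0,0],4.6],[[22.5,-18.85,3.5],[0,0,0],4.6],[[22.5,-18.85,3.5],[0,0,0],4.6]]}}

```text
clock: 19.98
tcp_pos: [640.8, 68.9, 67.8]
eef_rot: [2.299, 2.14, 0.001]
wrist_force: [0.8, 0.8, -1.0]
opening: 52.1
finger_force: 20.0
```

{"fn": "send_rows", "kwargs": {"targets": [[[0,0,-0.1],[0,0,0],4.6],[[0,0,-0.2],[0,0,0],4.6],[[0,0,-0.3],[0,0,0],4.6],[[0,0,-0.35],[0,0,0],4.6],[[0,0,-0.4],[0,0,0],4.6],[[0,0,-0.45],[0,0,0],4.6],[[0,0,-0.5],[0,0,0],4.6],[[0,0,-0.53],[0,0,0],4.6],[[0,0,-0.53],[0,0,0],4.6]]}}

```text
clock: 20.73
tcp_pos: [640.4, 68.7, 62.5]
eef_rot: [2.3, 2.14, -0.0]
wrist_force: [-1.7, 0.4, 4.9]
opening: 51.9
finger_force: 20.0
```

Contact. Release, rise and back off.

{"fn": "send_rows", "kwargs": {"targets": [[[0,0,0],[0,0,0],5.4],[[0,0,0],[0,0,0],5.8],[[0,0,0],[0,0,0],6.8],[[0,0,0],[0,0,0],8],[[0,0,0],[0,0,0],8.6],[[0,0,2],[0,0,0],9.0],[[0,0,5],[0,0,0],9.0],[[0,0,9],[0,0,0],9.0],[[0,0,13],[0,0,0],9.0],[[0,0,16],[0,0,0],9.0],[[-4,0,18],[0,0,0],9.0],[[-8,0,18],[0,0,0],9.0],[[-12,0,18],[0,0,0],9.0],[[-16,0,18],[0,0,0],9.0],[[-19,2,18],[0,0,0],9.0],[[-21,5,18],[0,0,0],9.0],[[-21,8,18],[0,0,0],9.0],[[-21,10,18],[0,0,0],9.0],[[-21,10,18],[0,0,0],9.0],[[-21,10,18],[0,0,0],9.0]]}}

```text
clock: 22.4
tcp_pos: [430.2, 169.1, 241.7]
eef_rot: [2.297, 2.142, -0.0]
wrist_force: [-0.1, -1.0, -0.1]
opening: 89.7
finger_force: 0.0
```

```bash
python3 look.py end; python3 -c "
from h import *
a=manip.grab_frame('scene')
cv2.imwrite('pics/end.png',cv2.resize(np.hstack([a[100:310,120:420],cv2.imread('pics/tend.png')[90:300,150:400]]),None,fx=1.4,fy=1.4))"
```

```text
[430.23409232 169.08657356 241.71816245] [ 2.29692891e+00  2.14227954e+00 -2.00179805e-04] [-0.08270879 -0.95472196 -0.0921872 ]
lid [551.3 162.8] [ 536   77   24  142 1983] [array([784.3, 185.5]), array([766.9, 188.9])]
lid [458.8 194.2] [ 440  177   38   36 1102] [array([661. , 151.3]), array([649.7, 156.5])]
[ 10.2 104.7] [ 0 89 24 32] [array([710.7, 545.4]), array([703.2, 535.4]), array([695.7, 525.3]), array([688.1, 515.3])]
[349.1 141.1] [333 125  33  33] [array([ 644.2, -118.3]), array([ 637.9, -115.7]), array([ 631.6, -113. ]), array([ 625.4, -110.4])]
[253.2 140. ] [241 127  25  26] [array([644.6,  68.6]), array([638.3,  67.6]), array([632.1,  66.7]), array([625.8,  65.8])]
[300.1 140.7] [286 127  29  28] [array([644.1, -22.9]), array([637.8, -22.1]), array([631.6, -21.3]), array([625.3, -20.5])]
[207.3 140. ] [197 130  22  21] [array([643.6, 158. ]), array([637.3, 155.4]), array([631.1, 152.8]), array([624.8, 150.1])]
[333.2 159.7] [329 150  11  19] [array([606.2, -86.9]), array([600.6, -84.9]), array([595.1, -82.9]), array([589.5, -80.8])]
```

View pics/end.png

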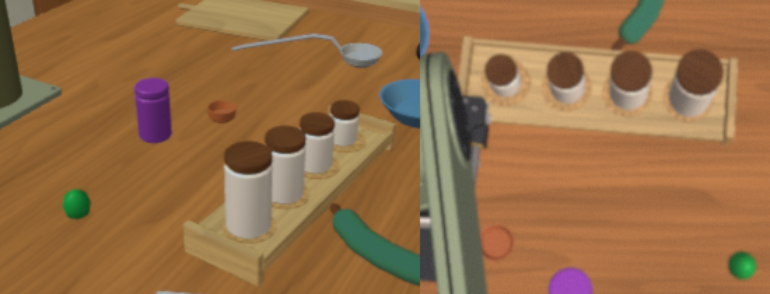

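The four jars stand upright, each on its own cork. They step down from the tallest by the tostonera (scene crop (248,190)) to the shortest by the dish (345,122), all within about 3 mm of centre.

```bash
python3 -c "
from bench import manip; print(manip.sign_off())"
```

```text
the job is handed in; nothing more can be done
None
```

The job is handed in: all four jars stand upright on their cork rounds, each within about 3 mm of centre by the top camera, stepping down from jar_62 beside the tostonera to jar_46 beside the blue dish, at about 22 s on the robot's clock.

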